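# Pull the filter plate of the bench dust unit and show it to the light panel

## Robot

A 6-joint arm with a two-finger parallel gripper is mounted at the origin on a cart in front of the work surface, level with it; the furniture and walls round the work are solid. World frame = base frame: x ahead of the robot, y to its left, z up, the work surface at z = 0. Lengths are in m, angles in rad, forces in N, time in s.
With the tool pointing down it reaches from about 0.25 to 0.725 m from the base axis. Payload 4 kg.
Tool frame: the origin (TCP) lies midway between the tips of the shut fingers; the grasp point (between the pads) lies 19 mm behind it; z points along the fingers, y is the line along which they close (so a half turn about z gives the same grasp; the last joint's range is limited). The gripper opens to 85 mm and grips with 20 to 120 N. Pads are 22 mm wide; open, the fingers measure 114 mm over their backs; the gripper's body (76 mm by 85 mm) begins 54 mm behind the grasp point. The pads swing forward as they close: fully open they stand 13 mm farther back than shut.
Start: joints at [-1.198, 0.241, 0.005, 1.335, 0, 1.571], TCP at [0.182, -0.466, 0.231] pointing down, gripper open.
Joint ranges: [-2.72, 2.72], [-1.05, 1.87], [-1.09, 1.28], [-1.99, 2.15], [-1.42, 1.44], [-3.14, 3.14]. Speed limits (rad/s): [2.79, 2.79, 3.14, 3.14, 3.14, 3.14].

## Interface

Orientations are given as a unit quaternion [x, y, z, w].
In Python, from workcell import monitor, vision, job gives the robot as it stands.
- The arm moves only by the tool move_arm, never from a script. Its argument "moves" is a list that holds one entry, the list of rows, each a list of 5 numbers: the shift along the world's x, y, z in m, then the turn about the world's z in degrees, then the opening in per cent of the stroke, from 0 (shut) to 100 (fully open). In form: [[[x, y, z, turn, gripper], ...]]. A call has 1 to 5 rows; each row is the pose to reach, as a shift and turn from the pose commanded when the call began; what a row does not reach only later rows make up. A row lasts 1/8 s, in which the tool goes at most 62.5 mm and 10.7 degrees, less where a joint would pass 70% of its speed; a pose out of reach is approached as far as the arm can. A call with a gripper value outside its range is refused whole. The fingers move at their own pace and stop on an object; the grip force is fixed at half the most. Time passes only in rows, so rows that repeat a pose let the fingers close. It gives the time, the measured TCP pose, the force, the opening and the grip force at its end, in the units of the state.
- monitor.get_obs(): the state, without advancing time (a new reading comes with each control period).
- vision.camera(name): name is "scene" or "top"; returns a dict with "color" (480x640x3 uint8, red, green, blue), "camera_matrix" (3x3 intrinsics, pixels), "eye" and "attitude" of the camera in the world. Camera axes: x right, y up, looking along -z (the intrinsics and any distortion apply to the point x, -y, -z); pixel columns grow to the right and rows downward; lengths in m; the calibration is good to about 2 mm. A picture is of the moment at which its call begins. There is no depth.
- job.job_done(): hands the job in; it is judged then, once.
The state is a dict: "clock": time; "joint_pos": joint angles; "joint_vel": joint speeds; "tau": joint torques, N m; "eef_pos": TCP position; "tool_rot": TCP orientation; "ft_force": force on the tool from outside, world axes, zero at the start; "ft_torque": the same for the moment, N m; "grip_width": finger opening in m; "grasp_force": force on a finger pad.
Only numpy, scipy, OpenCV 4.12 (cv2) and the standard library are available. Lean on these libraries where they do the work, as an engineer would, in place of code of your own. Each camera call takes 0.05 s, during which the arm holds its last target. There are 200 camera calls.

## Task

The bench dust-filter unit needs its filter checked: first put the small steel movement block that was left on top of its hood-shaped cover flap away in the unit's open drawer, down on the drawer floor, and let go of it. Then swing the cover flap up and right back, past upright, so that it stays fully open, draw the hidden filter plate straight up out of its slot by its tab, and carry it to the upright light panel. Finish still holding the plate there, clear of everything else: upright, square to the panel's pale face, centred on it and about 6 cm in front of it, leaving the flap open and the oil bottle, the white jar and the dust blower undisturbed.

Things in the scene. Friction and masses are not known exactly. Their poses are not given: they have to be found in the camera images.
- unit: bench dust-filter unit, fixed white case 110 (x) x 216 (y) x 60 mm high; origin: centre of its underside; x points to its back, y to its left seen from the front. Right half (y -106 to -2 mm): filter under the cover flap; left half: the drawer. In the top, 60 mm up, a slot 13 (x) x 69 (y) mm centred at x -18, y -54 mm, floor 12 mm above the worktop, holds the plate with 2.5 mm play a side.
- flap (a joint): angle of the cover flap, rad: 0 shut, 1.57 its top upright, 2.0 fully back. A white hood 104 (x) x 102 (y) x 34 mm high, hollow below, on the unit's right half; shut, its flat top is 96 mm above the worktop. Hinged along its back lower edge: the front goes up and back. The stiff hinge holds it at any angle; about 1.5 N at the fin moves it.
- flap_hinge (a point): point on the hinge axis, at the middle of the flap's back edge, 62 mm above the worktop, 52 mm behind the unit's centre; its y axis is the hinge axis; the frame turns with the flap
- flap_fin (a point): grip point of the flap's grey pull fin, an upright blade at the middle of its front: 10 mm thick (y), 20 mm high, projecting 33 mm from the flap's front wall. The point lies half-way up, 18 mm before that wall, at -122 mm along x and +22 mm along z from the hinge in the flap's frame (84 mm above the worktop when shut). The frame turns with the flap.
- drawer (a joint): how far the drawer is pulled out to the unit's front, m: 0 shut, 0.1 the stop; starts 0.085 to 0.098 out. About 4 N moves it.
- drawer_spot (a point): point on the drawer's inner floor, 14 mm above the worktop, 43 mm behind the inside of its front and midway between its sides, in the part that stands open before the case; axes as the unit's. The drawer is a grey tray, inside 97 (x) x 96 (y) mm, rim 28 mm above its floor.
- holder_center (a point): centre of the small steel movement block (grey, with a thin plate on top and small knobs at one end), 28 (x) x 24 (y) x 19 mm high; the point is 8.5 mm above its underside. It stands upright on the flat top of the shut flap. 40 to 85 g; its flat sides across y are 23 mm apart, 11 mm on its -y side and 12 mm on its +y side.
- filter_center (a point): centre of the filter plate, half-way up its 72 mm height, hidden under the shut flap: metal-framed grille 8 mm thick (x) x 64 wide (y) x 50 high, on its top edge a grey tab 10 thick (x) x 20 wide (y) x 22 high, whose centre is 25 mm above this point. It stands upright in the slot, the tab 2 to 24 mm above the case top; axes at the start as the unit's. 40 to 85 g.
- panel_face (a point): centre of the pale face of the fixed upright light panel, 66 mm above the worktop; face 114 mm wide (y) x 96 high in a grey housing 130 wide, 120 high, 18 thick; x points into the panel, so that in front of the face is -x. Its foot, 8 mm high, sticks out 20 mm in front.
- bottle: bystander: small amber oil bottle, 31 x 31 x 60 mm, origin under its centre
- jar: bystander: white screw-top jar, 49 x 49 x 32 mm, origin under its centre
- blower: bystander: dust blower, cream cone with a thin black stem, 41 x 41 x 101 mm, origin under its centre

How it is judged:
On the way, in this order (a step that is already met when the one before it is completed fails the run):
1. the block lies in the drawer, let go, with the flap still shut (x of holder_center in the frame of drawer_spot between -0.045 and 0.055 m and y of holder_center in the frame of drawer_spot between -0.047 and 0.047 m and z of holder_center in the frame of drawer_spot between 0 and 0.02 m and contact force between the fingers and holder below 0.05 N and linear speed of holder below 0.03 m/s and value of joint flap below 0.3 rad), for 0.2 s.
2. the flap is swung right back (over 1.6 rad), the plate still in its slot (value of joint flap above 1.6 rad and distance between filter_center and flap_hinge below 0.085 m), for 0.2 s.
3. the plate is drawn clear of its slot in the grip (z of filter_center in the frame of unit above 0.11 m and contact force between the fingers and filter above 1 N), for 0.1 s.
At the end, for the whole second after the job is handed in: Plate held still, touching neither panel nor unit: centre 30-100 mm before the panel face, within 30 mm sideways and 35 mm in height of its centre, upright and parallel to it within 0.25 rad; flap open past 1.6 rad; block let go in the drawer, its centre under 20 mm above the drawer floor (x of filter_center in the frame of panel_face between -0.1 and -0.03 m and y of filter_center in the frame of panel_face between -0.03 and 0.03 m and z of filter_center in the frame of panel_face between -0.035 and 0.035 m and angle between the x axis of filter_center and the x axis of panel_face, either way round below 0.25 rad and angle between filter_center's own z axis and vertical below 0.25 rad and linear speed of filter below 0.02 m/s and contact force between the fingers and filter above 1 N and contact force between filter and panel below 0.05 N and contact force between filter and unit below 0.05 N and value of joint flap above 1.6 rad and x of holder_center in the frame of drawer_spot between -0.045 and 0.055 m and y of holder_center in the frame of drawer_spot between -0.047 and 0.047 m and z of holder_center in the frame of drawer_spot between 0 and 0.02 m and contact force between the fingers and holder below 0.05 N); the arm keeps its last pose, push and grip.
It fails at once if the oil bottle is disturbed (moved over 25 mm or tipped) (distance of bottle from where it was at the start of the episode above 0.025 m or angle between bottle's own z axis and vertical above 0.4 rad).
It fails at once if the white jar is disturbed (moved over 25 mm or tipped) (distance of jar from where it was at the start of the episode above 0.025 m or angle between jar's own z axis and vertical above 0.4 rad).
It fails at once if the dust blower is disturbed (moved over 25 mm or tipped) (distance of blower from where it was at the start of the episode above 0.025 m or angle between blower's own z axis and vertical above 0.4 rad).
It also fails if it takes over 67 s, if anything falls off the work surface, if the arm or the gripper's body presses on something with over 40 N, if the wrist force passes 120 N, or if a joint passes its speed limit or range.

## Working session

There is one attempt and no reset: what is moved stays moved. The work goes in short steps, Python scripts to look and compute and a tool call to move; the robot and the scene stay as the last step left them, time stands still between calls to the robot, and variables do not carry over. Pictures are saved under pics/ and viewed, at most 10 in all, crops included, and the job is handed in when it is done.

Besides the shell and the picture viewer there is one more tool, called after ">>>" as name(argument=value, ...), one argument or row to a line, values as JSON. move_arm: Moves the arm, as the interface text tells. Its arguments: {"type":"object","properties":{"moves":{"type":"array","items":{"type":"array","items":{"type":"array","items":{"type":"number"}}}}},"required":["moves"]}

```bash
mkdir -p pics
cat > h.py <<'E'
import numpy as np, cv2
from workcell import monitor, vision, job
def snap(n,f):
    c=vision.camera(n); cv2.imwrite(f'pics/{f}.png',c['color'][:,:,::-1]); 
    return c
E
python3 - <<'E'
from h import *
import pickle
for n in ('scene','top'):
    c=snap(n,n+'0'); pickle.dump(c,open(n+'.pkl','wb')); print({k:(v if k!='color' else 0) for k,v in c.items()})
o=monitor.get_obs();print(o)
E
```

```text
{'color': 0, 'camera_matrix': array([[469.38822756,   0.        , 320.53291757],
       [  0.        , 469.38822756, 238.88382493],
       [  0.        ,   0.        ,   1.        ]]), 'eye': array([0.0133337 , 0.47043211, 1.02075634]), 'attitude': array([-0.14396892,  0.29661442,  0.85449027, -0.40142149])}
{'color': 0, 'camera_matrix': array([[590.35850461,   0.        , 317.88557284],
       [  0.        , 590.35850461, 234.24692343],
       [  0.        ,   0.        ,   1.        ]]), 'eye': array([0.13987242, 0.10651273, 1.68057383]), 'attitude': array([-0.08912665,  0.10400156,  0.76942414, -0.62388028])}
{'clock': 0.1, 'joint_pos': array([-1.19801348e+00,  2.41298992e-01,  3.85103509e-03,  1.33522776e+00,
        3.49260436e-06,  1.57079244e+00]), 'joint_vel': array([ 0.00202838, -0.00116273,  0.00316511, -0.00047842, -0.00030052,
       -0.00014825]), 'tau': array([-2.41154721e-04, -3.73137689e+01,  2.53010148e+01,  1.08724041e-02,
        9.93775046e-06, -7.59988978e-06]), 'eef_pos': array([ 0.18189385, -0.46511773,  0.23051828]), 'tool_rot': array([ 9.82678558e-01,  1.85315861e-01, -1.72420989e-04, -9.23743710e-04]), 'ft_force': array([ 0.26895554,  0.08078384, -0.34895986]), 'ft_torque': array([ 0.0519181 , -0.0066462 , -0.01384314]), 'grasp_force': 0.0, 'grip_width': 0.08531860032761555}
```

View pics/top0.png

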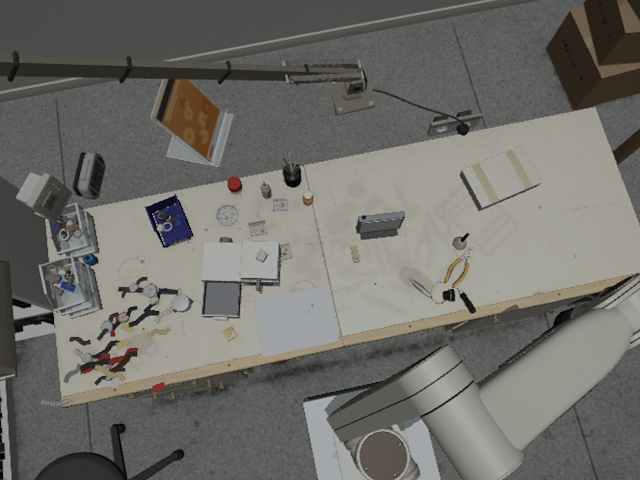

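View pics/scene0.png

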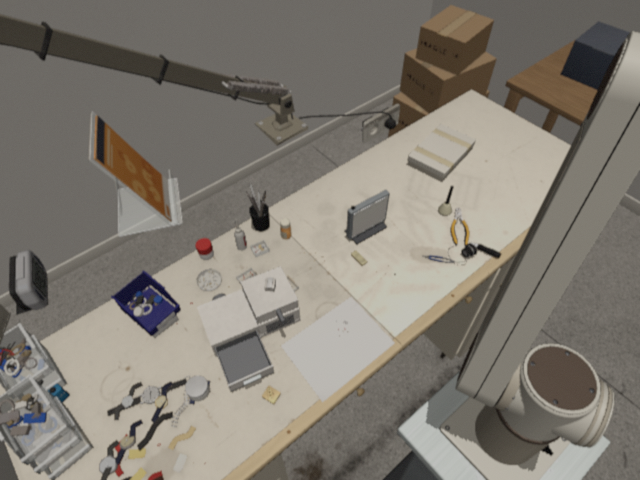

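Run:
```python
from h import *
for f,(x0,y0,x1,y1),s,o in (('top0',(195,195,295,325),5,'c1'),('scene0',(190,250,310,400),4,'c2')):
    i=cv2.imread(f'pics/{f}.png')[y0:y1,x0:x1]; a=cv2.resize(i,None,fx=s,fy=s,interpolation=cv2.INTER_CUBIC)
    if o=='c1':
        j=cv2.imread(f'pics/{f}.png')[200:245,345:412];j=cv2.resize(j,None,fx=4,fy=4,interpolation=cv2.INTER_CUBIC)
        b=np.zeros((650,800,3),np.uint8);b[:,:500]=a;b[:180,500:768]=j;
        a=b[:600]
    else:
        j=cv2.imread(f'pics/{f}.png')[180:250,340:395];j=cv2.resize(j,None,fx=4,fy=4,interpolation=cv2.INTER_CUBIC)
        b=np.zeros((600,800,3),np.uint8);b[:,:480]=a;b[:280,500:720]=j;a=b
    cv2.imwrite(f'pics/{o}.png',a)
```

```text
(no output)
```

View pics/c1.png

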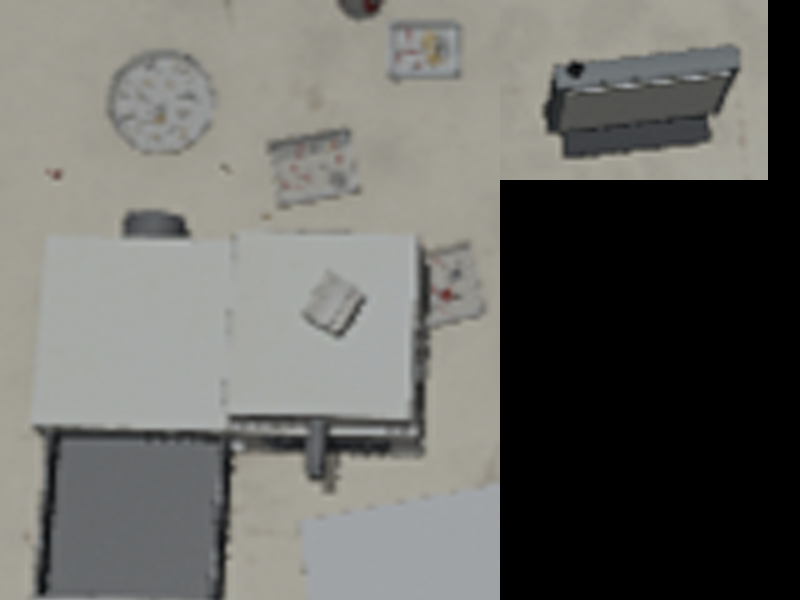

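View pics/c2.png

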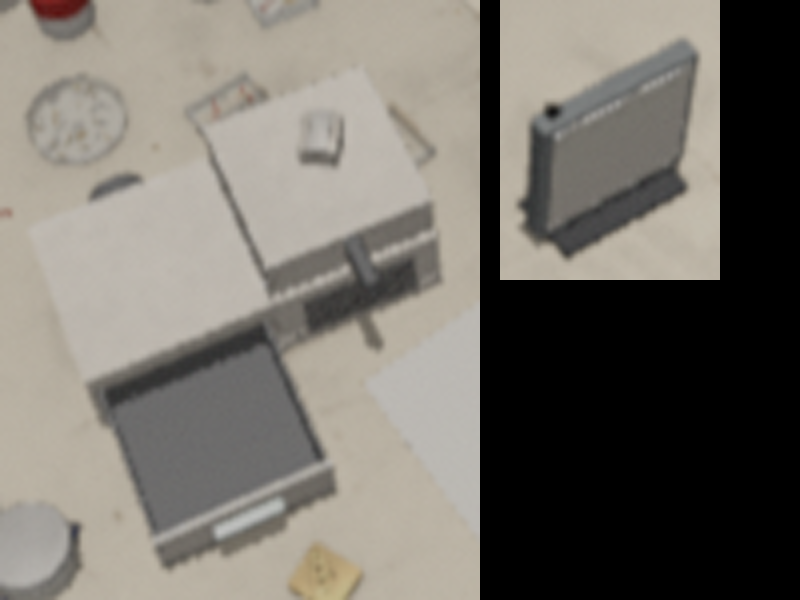

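```bash
cat >> h.py <<'E'
import pickle
from scipy.spatial.transform import Rotation as R
from scipy.optimize import least_squares
C={n:pickle.load(open(n+'.pkl','rb')) for n in ('top','scene')}
def proj(n,P):
    c=C[n];q=R.from_quat(c['attitude']).inv().apply(np.atleast_2d(P)-c['eye'])
    K=c['camera_matrix'];return np.c_[K[0,0]*q[:,0]/-q[:,2]+K[0,2],K[1,1]*-q[:,1]/-q[:,2]+K[1,2]]
def ray(n,uv,z):
    c=C[n];K=c['camera_matrix'];uv=np.atleast_2d(uv)
    d=np.c_[(uv[:,0]-K[0,2])/K[0,0],-(uv[:,1]-K[1,2])/K[1,1],-np.ones(len(uv))]
    d=R.from_quat(c['attitude']).apply(d);return c['eye']+d*((z-c['eye'][2])/d[:,2])[:,None]
def tf(p,P): return R.from_euler('z',p[2]).apply(np.atleast_2d(P))+[p[0],p[1],0]
def fit(obs,p0):
    f=lambda p:np.concatenate([(proj(n,tf(p,P))-uv).ravel() for n,P,uv in obs])
    r=least_squares(f,p0,loss='soft_l1');return r.x,f(r.x).reshape(-1,2).round(1)
E
cat > fit.py <<'E'
from h import *
t=lambda x,y:('top',(195+x/5,195+y/5)); s=lambda x,y:('scene',(190+x/4,250+y/4))
u=[(t(235,236),52,-3,96),(t(415,236),52,-105,96),(t(411,418),-52,-105,96),(t(229,414),-52,-3,96),(t(45,238),55,108,60),(t(36,427),-55,108,60),
(s(203,127),52,-3,96),(s(360,68),52,-105,96),(s(433,203),-52,-105,96),(s(267,272),-52,-3,96),(s(30,232),55,108,60),(s(88,382),-55,108,60)]
O=[(a[0],np.array([x,y,z])/1e3,np.array(a[1])) for a,x,y,z in u]
g=ray('top',[[235,262]],.06)[0]
U,e=fit(O,[g[0],g[1],0.]);print('unit',U,e.tolist())
t=lambda x,y:('top',(345+(x-500)/4,200+y/4)); s=lambda x,y:('scene',(340+(x-500)/4,180+y/4))
u=[(t(562,93),0,65,120),(t(735,72),0,-65,120),(t(740,47),18,-65,120),(t(556,65),18,65,120),(s(697,58),0,-65,120),(s(685,40),18,-65,120),(s(543,130),0,65,120)]
O=[(a[0],np.array([x,y,z])/1e3,np.array(a[1])) for a,x,y,z in u]
g=ray('top',[[380,220]],.1)[0]
P,e=fit(O,[g[0],g[1],U[2]]);print('panel',P,e.tolist())
B=ray('top',[[195+x/5,195+y/5] for x,y in ((330,272),(365,297),(337,335),(303,310))],.113)
print('block',B.round(4).tolist(),B.mean(0));d=np.diff(B[[0,1,2,3,0]],axis=0);print(np.linalg.norm(d,axis=1),np.degrees(np.arctan2(d[:,1],d[:,0])))
B2=ray('scene',[[190+x/4,250+y/4] for x,y in ((306,110),(342,113),(334,152),(300,150))],.113);print('block2',B2.round(4).tolist(),B2.mean(0))
d=ray('scene',[[190+155/4,250+538/4],[190+328/4,250+462/4]],.042);print('drawer inner front',R.from_euler('z',-U[2]).apply(d-[U[0],U[1],0]))
for k,v in dict(slot=[-.018,-.054,0],hinge=[.052,-.054,.062],fin=[-.070,-.054,.084],drawer0=[-.055,.053,.014]).items(): print(k,tf(U,v).round(4))
print('others', ray('top',[[308,203]],.0),ray('top',[[460,242]],.0),ray('top',[[175,305],[235,188]],.03))
print('target',tf(P,[-.06,0,.066]))
E
python3 fit.py
```

```text
unit [ 0.55423118  0.25111888 -0.23262856] [[0.2, -1.3], [0.8, -0.4], [-0.1, -0.1], [-0.9, -0.1], [1.0, -0.3], [-0.3, -0.0], [-0.3, 1.2], [0.5, -0.0], [0.1, -0.3], [-0.1, 0.1], [0.1, 0.1], [0.2, 1.5]]
panel [ 0.57548466 -0.15495262 -0.10571624] [[-1.6, -0.8], [1.8, -0.2], [-0.3, -0.1], [-0.9, -0.0], [1.5, -0.5], [0.3, -0.1], [0.2, 2.0]]
block [[0.5648, 0.1884, 0.113], [0.5469, 0.1722, 0.113], [0.5291, 0.191, 0.113], [0.5468, 0.2067, 0.113]] [0.54688423 0.18956513 0.113     ]
[0.02410516 0.02591088 0.02357707 0.02567064] [-137.78001984  133.35336875   41.59703947  -45.45368363]
block2 [[0.567, 0.1857, 0.113], [0.5519, 0.1709, 0.113], [0.5333, 0.1901, 0.113], [0.5468, 0.2043, 0.113]] [0.54974384 0.1877446  0.113     ]
drawer inner front [[-0.14441013  0.10358925  0.042     ]
 [-0.14596583  0.00416836  0.042     ]]
slot [[0.5243 0.2027 0.    ]]
hinge [[0.5924 0.1866 0.062 ]]
fin [[0.4737 0.2147 0.084 ]]
drawer0 [[0.5129 0.3154 0.014 ]]
others [[0.707507   0.03023362 0.        ]] [[ 0.49593052 -0.38278772  0.        ]] [[0.47865957 0.45879065 0.03      ]
 [0.78864459 0.23449173 0.03      ]]
target [[ 0.51581962 -0.14862145  0.066     ]]
```

Run:
```python
from h import *
a=cv2.resize(cv2.imread('pics/top0.png')[242:270,248:276],(400,400),interpolation=cv2.INTER_CUBIC)
b=cv2.resize(cv2.imread('pics/scene0.png')[270:298,258:286],(400,400),interpolation=cv2.INTER_CUBIC)
cv2.imwrite('pics/c3.png',np.hstack([a,b]))
```

```text
(no output)
```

View pics/c3.png

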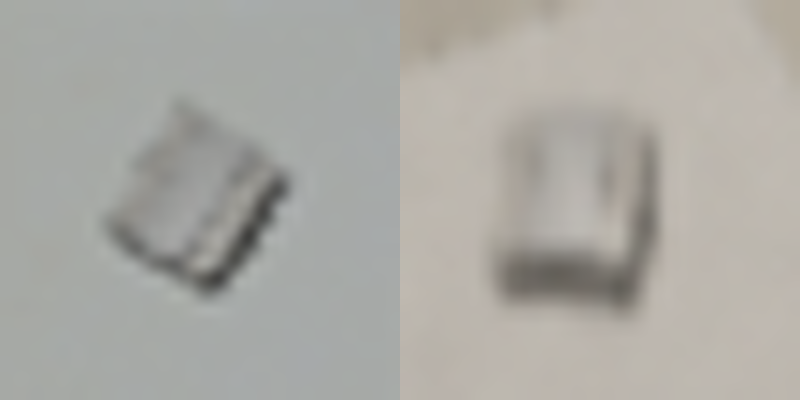

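>>> move_arm(
  moves=[
    [[0.05,0.06,0.01,10,100],[0.1,0.12,0.01,20,100],[0.14,0.18,0.01,22,100],[0.18,0.24,0.01,22,100],[0.22,0.29,0.01,22,100]],
  ],
)

```text
clock: 0.72
eef_pos: [0.3714, -0.2157, 0.2411]
tool_rot: [0.929, 0.369, -0.0, -0.0]
ft_force: [1.8, -0.1, -0.4]
grip_width: 0.085
grasp_force: 0.0
```

```bash
python3 -c "
from h import *
o=monitor.get_obs();print(o['joint_pos'],o['eef_pos'],o['clock'])"
```

```text
[-5.26094217e-01  9.65443378e-02 -1.44633580e-01  1.32973236e+00
 -6.68844738e-05  1.85911341e+00] [ 0.37140014 -0.21568897  0.2410867 ] 0.725
```

>>> move_arm(
  moves=[
    [[0.03,0.05,0,10,100],[0.06,0.1,0,20,100],[0.09,0.15,0,30,100],[0.11,0.2,0,40,100],[0.13,0.25,0,50,100]],
  ],
)

```text
clock: 1.35
eef_pos: [0.5011, 0.0343, 0.2407]
tool_rot: [0.684, 0.73, -0.0, -0.0]
ft_force: [0.4, -0.4, 0.3]
grip_width: 0.0854
grasp_force: 0.0
```

>>> move_arm(
  moves=[
    [[0.01,0.04,0,10,100],[0.02,0.08,0,20,100],[0.03,0.12,0,30,100],[0.04,0.15,0,40,100],[0.04,0.15,0,40,100]],
  ],
)

```text
clock: 1.98
eef_pos: [0.5408, 0.1844, 0.2401]
tool_rot: [0.394, 0.919, -0.0, -0.001]
ft_force: [-0.7, -0.3, -0.8]
grip_width: 0.0854
grasp_force: 0.0
```

>>> move_arm(
  moves=[
    [[0.007,0.004,-0.06,0,60],[0.007,0.004,-0.1,0,60],[0.007,0.004,-0.12,0,60],[0.007,0.004,-0.13,0,60],[0.007,0.004,-0.139,0,60]],
  ],
)

```text
clock: 2.6
eef_pos: [0.5482, 0.1861, 0.1024]
tool_rot: [0.396, 0.918, 0.0, 0.0]
ft_force: [0.2, -1.2, 0.3]
grip_width: 0.051
grasp_force: 0.0
```

>>> move_arm(
  moves=[
    [[0,0,0,0,10],[0,0,0,0,10],[0,0,0,0,10],[0,0,0,0,10],[0,0,0,0,10]],
  ],
)

```text
clock: 3.22
eef_pos: [0.5485, 0.1867, 0.1033]
tool_rot: [0.396, 0.918, 0.001, 0.001]
ft_force: [0.1, -0.4, 6.1]
grip_width: 0.0211
grasp_force: 59.9
```

>>> move_arm(
  moves=[
    [[0,0,0.03,0,10],[0,0,0.07,5,10],[-0.02,0.035,0.07,15,10],[-0.05,0.085,0.07,25,10],[-0.081,0.139,0.07,33,10]],
  ],
)

```text
clock: 3.85
eef_pos: [0.466, 0.3262, 0.1718]
tool_rot: [0.117, 0.993, -0.0, -0.0]
ft_force: [0.5, 0.4, -0.2]
grip_width: 0.0211
grasp_force: 59.3
```

>>> move_arm(
  moves=[
    [[0,0,0,0,10],[0,0,-0.04,0,10],[0,0,-0.08,0,10],[0,0,-0.1,0,10],[0,0,-0.12,0,10]],
  ],
)

```text
clock: 4.47
eef_pos: [0.4668, 0.3242, 0.0507]
tool_rot: [0.12, 0.993, -0.001, -0.001]
ft_force: [-0.0, 0.3, -1.0]
grip_width: 0.0211
grasp_force: 59.3
```

>>> move_arm(
  moves=[
    [[0,0.001,-0.015,0,10],[0,0.001,-0.023,0,10],[0,0.001,-0.027,0,10],[0,0.001,-0.027,0,10],[0,0.001,-0.027,0,10]],
  ],
)

```text
clock: 5.1
eef_pos: [0.4673, 0.3268, 0.026]
tool_rot: [0.119, 0.993, 0.0, 0.001]
ft_force: [0.2, -0.2, -0.7]
grip_width: 0.0213
grasp_force: 59.3
```

>>> move_arm(
  moves=[
    [[0,0,-0.002,0,10],[0,0,-0.003,0,10],[0,0,-0.003,0,45],[0,0,-0.003,0,45],[0,0,-0.003,0,45]],
  ],
)

```text
clock: 5.72
eef_pos: [0.4669, 0.3265, 0.0223]
tool_rot: [0.119, 0.993, 0.0, 0.0]
ft_force: [0.0, -0.3, -0.2]
grip_width: 0.0387
grasp_force: 0.0
```

>>> move_arm(
  moves=[
    [[0,0,0.02,0,45],[0,0,0.06,0,45],[0,0,0.12,0,45],[-0.02,-0.05,0.13,0,45],[-0.02,-0.11,0.13,0,45]],
  ],
)

```text
clock: 6.35
eef_pos: [0.4471, 0.2167, 0.1542]
tool_rot: [0.117, 0.993, 0.001, 0.002]
ft_force: [1.7, -1.7, 0.5]
grip_width: 0.0385
grasp_force: 0.0
```

Run:
```python
from h import *
c=snap('top','t1');d=snap('scene','s1')
a=c['color'][225:345,190:290,::-1];b=d['color'][265:385,195:315,::-1]
cv2.imwrite('pics/c4.png',np.hstack([cv2.resize(a,(400,480),interpolation=cv2.INTER_CUBIC),cv2.resize(b,(400,480)[:1]+(480,),interpolation=cv2.INTER_CUBIC)]))
o=monitor.get_obs();print(o['joint_pos'],o['eef_pos'],o['clock'])
```

```text
[ 0.44474066  0.27886218 -0.1550566   1.13844604 -0.00164941  0.68828348] [0.44583699 0.21192462 0.15274681] 6.45
```

View pics/c4.png

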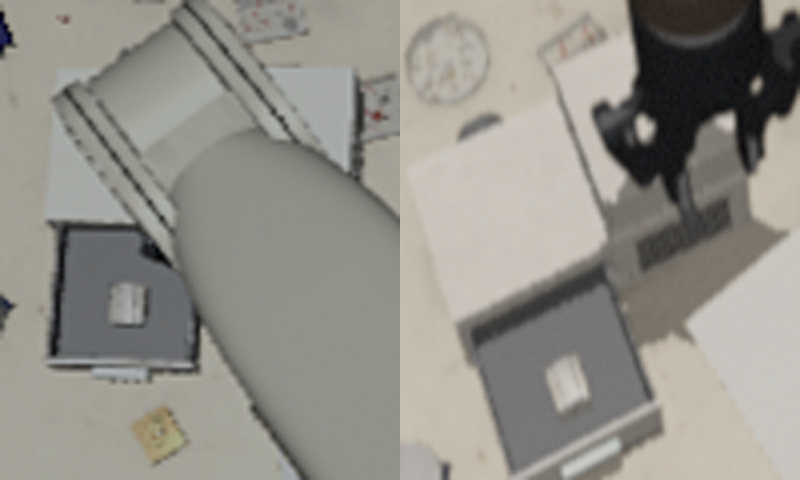

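Run:
```python
from h import *
print(ray('top',[[195+316/5,195+476/5],[195+318/5,195+422/5]],.094), ray('scene',[[190+366/4,250+278/4],[190+351/4,250+240/4]],.094))
U=[0.55423118,0.25111888,-0.23262856]
print(tf(U,[[-.085,-.054,0],[-.052,-.054,0],[-.076,-.054,0]]))
```

```text
[[0.45877768 0.2174591  0.094     ]
 [0.48797622 0.21104226 0.094     ]] [[0.46577552 0.21915348 0.094     ]
 [0.49054814 0.21129957 0.094     ]]
[[0.45907181 0.218169   0.        ]
 [0.49118292 0.21056131 0.        ]
 [0.46782938 0.21609418 0.        ]]
```

>>> move_arm(
  moves=[
    [[0.021,0,0,0,45],[0.021,0,-0.04,0,45],[0.021,0,-0.07,0,45],[0.021,0,-0.082,0,45],[0.021,0,-0.082,0,45]],
  ],
)

```text
clock: 7.08
eef_pos: [0.4674, 0.2166, 0.0697]
tool_rot: [0.119, 0.993, -0.0, -0.001]
ft_force: [0.1, -0.4, 0.0]
grip_width: 0.0385
grasp_force: 0.0
```

>>> move_arm(
  moves=[
    [[0,0,0,0,0],[0,0,0,0,0],[0,0,0,0,0],[0,0,0,0,0],[0,0,0,0,0]],
  ],
)

```text
clock: 7.7
eef_pos: [0.4687, 0.2161, 0.0717]
tool_rot: [0.119, 0.993, 0.0, 0.001]
ft_force: [-1.8, -3.3, 6.4]
grip_width: 0.0087
grasp_force: 60.7
```

>>> move_arm(
  moves=[
    [[0.007,-0.0015,0.025,0,0],[0.018,-0.0045,0.048,0,0],[0.034,-0.008,0.068,0,0],[0.053,-0.0125,0.085,0,0],[0.053,-0.0125,0.085,0,0]],
  ],
)

```text
clock: 8.32
eef_pos: [0.5209, 0.2033, 0.1551]
tool_rot: [0.12, 0.993, -0.0, -0.0]
ft_force: [-1.4, -3.0, -0.3]
grip_width: 0.0085
grasp_force: 60.1
```

>>> move_arm(
  moves=[
    [[0.022,-0.0055,0.013,0,0],[0.046,-0.011,0.02,0,0],[0.071,-0.017,0.023,0,0],[0.096,-0.023,0.02,0,0],[0.12,-0.0285,0.013,0,0]],
  ],
)

```text
clock: 8.95
eef_pos: [0.6404, 0.1741, 0.1701]
tool_rot: [0.119, 0.993, -0.001, 0.0]
ft_force: [-4.8, -5.2, 5.7]
grip_width: 0.0081
grasp_force: 59.8
```

Run:
```python
from h import *
c=snap('top','t2');d=snap('scene','s2')
a=c['color'][205:305,200:300,::-1];b=d['color'][230:330,225:325,::-1]
cv2.imwrite('pics/c5.png',np.hstack([cv2.resize(x,(400,400),interpolation=cv2.INTER_CUBIC) for x in (a,b)]))
```

```text
(no output)
```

View pics/c5.png

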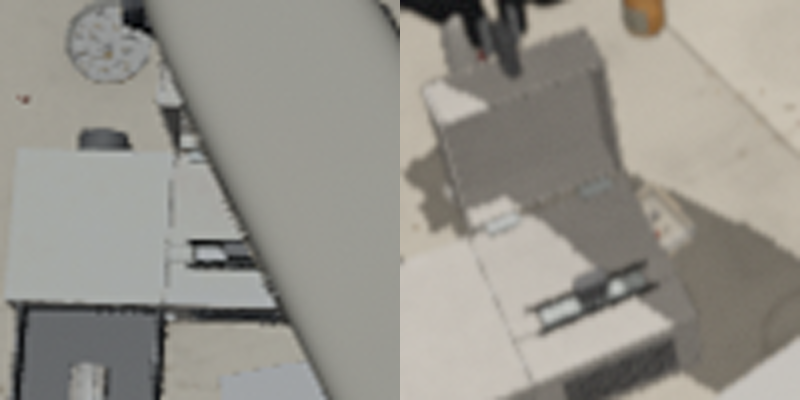

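>>> move_arm(
  moves=[
    [[0.01,-0.0025,-0.005,0,0],[0.018,-0.0045,-0.01,0,0],[0.018,-0.0045,-0.01,0,0],[0.018,-0.0045,-0.01,0,40],[0.018,-0.0045,-0.01,0,40]],
  ],
)

```text
clock: 9.68
eef_pos: [0.6586, 0.1718, 0.1581]
tool_rot: [0.118, 0.993, 0.0, 0.0]
ft_force: [-0.7, -0.0, 0.1]
grip_width: 0.0341
grasp_force: 0.0
```

>>> move_arm(
  moves=[
    [[0,0,0.02,0,40],[0,0,0.06,0,40],[-0.04,0.01,0.08,10,40],[-0.08,0.02,0.08,20,40],[-0.135,0.033,0.08,30,40]],
  ],
)

```text
clock: 10.3
eef_pos: [0.5231, 0.2049, 0.238]
tool_rot: [-0.145, 0.989, 0.001, 0.001]
ft_force: [-0.5, 0.1, 0.3]
grip_width: 0.0343
grasp_force: 0.0
```

>>> move_arm(
  moves=[
    [[-0.05,0.012,0,10,40],[-0.1,0.025,0,20,40],[-0.15,0.037,0,30,40],[-0.15,0.037,0,40,40],[-0.15,0.037,0,50,40]],
  ],
)

```text
clock: 10.92
eef_pos: [0.3727, 0.2418, 0.2384]
tool_rot: [-0.551, 0.835, 0.0, 0.0]
ft_force: [-0.0, -0.3, 0.2]
grip_width: 0.034
grasp_force: 0.0
```

Run:
```python
from h import *
c=snap('top','t3');d=snap('scene','s3')
o=monitor.get_obs();print(o['joint_pos'],o['eef_pos'],o['clock'],o['tool_rot'])
U=[0.55423118,0.25111888,-0.23262856]
z=.084;tab=tf(U,[[-.023,-.064,z],[-.023,-.044,z],[-.013,-.044,z],[-.013,-.064,z],[-.018,-.0195,.06],[-.018,-.0885,.06]])
print('tab centre',tf(U,[-.018,-.054,0]))
a=c['color'][205:305,200:300,::-1];b=d['color'][260:330,230:300,::-1]
a=cv2.resize(a,(400,400),interpolation=cv2.INTER_CUBIC);b=cv2.resize(b,(400,400),interpolation=cv2.INTER_CUBIC)
for p in proj('scene',tab): cv2.circle(b,tuple(int(v) for v in ((p-[230,260]+.5)*400/70)),2,(0,0,255),-1)
for p in proj('top',tab): cv2.circle(a,tuple(int(v) for v in ((p-[200,205]+.5)*4)),2,(0,0,255),-1)
cv2.imwrite('pics/c6.png',np.hstack([a,b]))
```

```text
[ 5.74108287e-01  1.27352427e-01 -1.16879422e-01  1.32600046e+00
  4.88073907e-04 -5.85234983e-01] [0.37324054 0.24158094 0.23822292] 11.025 [-5.47749262e-01  8.36642461e-01  2.42464261e-04  2.83361842e-04]
tab centre [[0.52426708 0.20272309 0.        ]]
```

View pics/c6.png

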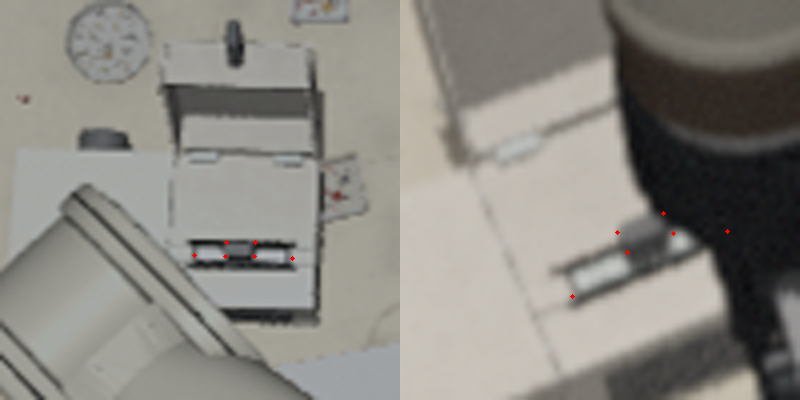

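>>> move_arm(
  moves=[
    [[0.05,-0.013,0,5,40],[0.1,-0.026,0,10,40],[0.14,-0.036,-0.02,10,40],[0.151,-0.039,-0.07,10,40],[0.151,-0.039,-0.12,10,40]],
  ],
)

```text
clock: 11.65
eef_pos: [0.5263, 0.2018, 0.1166]
tool_rot: [-0.616, 0.788, -0.0, 0.001]
ft_force: [0.6, 0.9, 0.1]
grip_width: 0.0344
grasp_force: 0.0
```

>>> move_arm(
  moves=[
    [[0,0,-0.03,0,40],[0,0,-0.045,0,40],[0,0,-0.055,0,40],[0,0,-0.055,0,40],[0,0,-0.055,0,40]],
  ],
)

```text
clock: 12.28
eef_pos: [0.5258, 0.2025, 0.0646]
tool_rot: [-0.618, 0.786, -0.0, 0.001]
ft_force: [-0.4, 0.5, 0.1]
grip_width: 0.034
grasp_force: 0.0
```

>>> move_arm(
  moves=[
    [[-0.001,0,0,0,0],[-0.001,0,0,0,0],[-0.001,0,0,0,0],[-0.001,0,0,0,0],[-0.001,0,0,0,0]],
  ],
)

```text
clock: 12.9
eef_pos: [0.5252, 0.2021, 0.0644]
tool_rot: [-0.618, 0.786, -0.001, 0.001]
ft_force: [1.9, -0.7, 6.1]
grip_width: 0.0086
grasp_force: 62.1
```

>>> move_arm(
  moves=[
    [[0,0,0.015,0,0],[0,0,0.035,0,0],[0,0,0.055,0,0],[0,0,0.075,0,0],[0,0,0.1,0,0]],
  ],
)

```text
clock: 13.52
eef_pos: [0.5219, 0.2017, 0.1624]
tool_rot: [-0.618, 0.786, 0.001, -0.002]
ft_force: [0.7, 0.8, -1.1]
grip_width: 0.008
grasp_force: 61.1
```

>>> move_arm(
  moves=[
    [[0,0,0.01,0,0],[0,0,0.01,0,0],[-0.01,-0.01,0.01,0,0],[-0.02,-0.04,0.01,4,0],[-0.03,-0.08,0.01,7,0]],
  ],
)

```text
clock: 14.15
eef_pos: [0.4918, 0.121, 0.1718]
tool_rot: [-0.666, 0.746, 0.001, -0.001]
ft_force: [0.4, -0.4, -0.2]
grip_width: 0.0084
grasp_force: 61.2
```

>>> move_arm(
  moves=[
    [[0,-0.05,0,0,0],[0,-0.1,0,0,0],[0,-0.15,0,0,0],[0,-0.2,0,0,0],[0,-0.25,0,0,0]],
  ],
)

```text
clock: 14.78
eef_pos: [0.4919, -0.1295, 0.1721]
tool_rot: [-0.665, 0.747, 0.001, -0.001]
ft_force: [0.2, -0.0, -0.1]
grip_width: 0.0085
grasp_force: 61.2
```

>>> move_arm(
  moves=[
    [[0.01,-0.02,-0.02,0,0],[0.02,-0.02,-0.05,0,0],[0.022,-0.02,-0.075,0,0],[0.022,-0.02,-0.085,0,0],[0.022,-0.02,-0.085,0,0]],
  ],
)

```text
clock: 15.4
eef_pos: [0.5143, -0.1477, 0.0873]
tool_rot: [-0.665, 0.747, 0.001, -0.001]
ft_force: [0.6, 0.1, -0.8]
grip_width: 0.0082
grasp_force: 61.1
```

Run:
```python
from h import *
c=snap('top','t4');d=snap('scene','s4')
o=monitor.get_obs();print(o['eef_pos'],o['clock'],o['tool_rot'],o['grasp_force'])
a=c['color'][195:275,335:415,::-1];b=d['color'][160:280,300:420,::-1]
cv2.imwrite('pics/c7.png',np.hstack([cv2.resize(x,(400,400),interpolation=cv2.INTER_CUBIC) for x in (a,b)]))
```

```text
[ 0.51600249 -0.14806939  0.0889966 ] 15.5 [-6.65002723e-01  7.46840777e-01 -4.11695990e-04  2.51315108e-04] 61.06300950050354
```

View pics/c7.png

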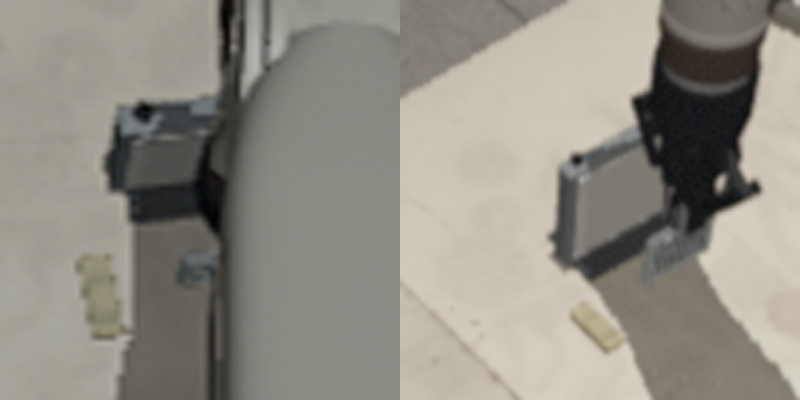

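Run:
```python
from h import *
P=[0.57548466,-0.15495262,-0.10571624]
print(proj('top',tf(P,[[-.06,.032,.097],[0,.065,.12],[-.02,.06,.008]])))
# plate in scene: bottom-left corner (645,283), bottom-right (~708,245), top-left (650,235)
print(proj('scene',tf(P,[[-.06,.032,.036],[-.06,-.032,.036],[-.06,.032,.086]])), [(300+(x-400)*.3,160+y*.3) for x,y in((645,283),(708,248),(650,236))])
```

```text
[[372.80200357 244.26332139]
 [358.86921241 222.42494999]
 [359.11160499 239.83428736]]
[[372.89548961 244.35819058]
 [391.78160951 233.93705481]
 [374.44025752 232.42424681]] [(373.5, 244.89999999999998), (392.4, 234.39999999999998), (375.0, 230.8)]
```

>>> move_arm(
  moves=[
    [[0,0,0,0,0],[0,0,0,0,0],[0,0,0,0,0],[0,0,0,0,0],[0,0,0,0,0]],
  ],
)

```text
clock: 16.12
eef_pos: [0.5158, -0.148, 0.0883]
tool_rot: [-0.665, 0.747, 0.0, 0.0]
ft_force: [-0.3, 0.4, -0.4]
grip_width: 0.0086
grasp_force: 61.1
```

```bash
python3 -c "
from h import *
print(job.job_done())"
```

```text
the job is handed in; nothing more can be done
None
```

I handed the job in at about 16 s, with no verdict returned. The block is let go on the drawer floor, the flap is swung back to about 1.9 rad, and the plate is held upright and centred about 6 cm before the light panel. The flap angle and plate position come from arm readings and camera views, and the arm's path kept clear of the bottle, jar and blower.

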